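# Return the blunt chisel through the flap of the regrind drop box

### The arm

A 6-joint arm with a two-finger parallel gripper is mounted at the origin on a cart in front of the work surface, level with it; the furniture and walls round the work are solid. World frame = base frame: x ahead of the robot, y to its left, z up, the work surface at z = 0. Lengths are in m, angles in rad, forces in N, time in s.
With the tool pointing down it reaches from about 0.275 to 0.825 m from the base axis. Payload 5.2 kg.
Tool frame: the origin (TCP) lies at the very end of the fingers, on their centre line; the grasp point (between the pads) lies 19 mm behind it; z points along the fingers, y is the line along which they close (so a half turn about z gives the same grasp; the last joint's range is limited). The gripper opens to 93 mm and grips with 3 to 60 N. Pads are 15 mm wide; open, the fingers measure 128 mm over their backs; the gripper's body (75 mm by 188 mm) begins 65 mm behind the grasp point.
Start: joints at [-1.311, 0.259, 1.535, -0, 1.348, -0.203], TCP at [0.246, -0.492, 0.219] pointing down, gripper open.
Joint ranges: [-3.14, 3.14], [-0.91, 2.08], [0.19, 2.58], [-1.22, 4.36], [0.22, 2.71], [-3.12, 3.12]. Speed limits (rad/s): [2.57, 2.57, 3.14, 3.14, 3.14, 3.14].

### API

Orientations are given as [roll, pitch, yaw] about the fixed x, y, z axes, in that order (R = Rz(yaw) Ry(pitch) Rx(roll)).
In Python, from workcell import bot, camera, job gives the robot as it stands. The module is installed in compiled form; this text tells all that it offers.
- The arm moves only by the tool servo_tool, never from a script. Its argument "plan" is a list of rows, each a list of 7 numbers: the shift along the tool's x, y, z in mm, then the turn, a rotation vector about the tool's x, y, z in degrees, then the closure, from -1 (fully open) to 1 (shut), so that 0 is half open. A call has exactly 8 rows; each row is the pose to reach, as a shift and turn from the pose commanded when the call began, along the tool's axes at that moment; what a row does not reach only later rows make up. A row lasts 1/12 s, in which the tool goes at most 41.7 mm and 7.16 degrees, less where a joint would pass 70% of its speed; a pose out of reach is approached as far as the arm can. A call with a gripper value outside its range is refused whole. The fingers move at their own pace and stop on an object; "squeeze" is the grip in N (left out, the last holds). Time passes only in rows, so rows that repeat a pose let the fingers close, or fill a call up. It gives the time, the measured TCP pose, the force, the opening and the grip force at its end, in the units of the state.
- bot.state(): the state, without advancing time (a new reading comes with each control period).
- camera(name): name is "scene" or "top" or "wrist"; returns a dict with "image" (420x560x3 uint8, blue, green, red), "fovy" (degrees; the focal length in pixels is half the picture's height over the tangent of half this angle, whatever the lens; pixels are square), "cx", "cy" (the principal point, pixels), "eye" and "rotation" of the camera in the world. Camera axes: x right, y up, looking along -z (the intrinsics and any distortion apply to the point x, -y, -z); pixel columns grow to the right and rows downward; lengths in m; the calibration is good to about 2 mm. A picture is of the moment at which its call begins. There is no depth.
- job.hand_in(): hands the job in; it is judged then, once.
The state is a dict: "time_s": time; "joint_pos": joint angles; "joint_vel": joint speeds; "joint_torque": joint torques, N m; "tool_pos": TCP position; "orientation": TCP orientation; "contact_force": force on the tool from outside, world axes, zero at the start; "ft_torque": the same for the moment, N m; "finger_gap": opening from 0.0 (shut) to 1.0 (fully open); "gripper_force": force on a finger pad.
Only numpy, scipy, OpenCV 4.12 (cv2) and the standard library are available. Lean on these libraries where they do the work, as an engineer would, in place of code of your own. Each camera call takes 0.05 s, during which the arm holds its last target. There are 200 camera calls.

### The job

The cold chisel lying at the front of the bench is blunt and goes back for regrinding. Lay it on the feed tray of the grey steel drop box and push it in through the spring flap, far enough that it tips over the inner edge and slides down into the box and the flap swings fully shut behind it. Leave the scraper and the screwdriver beside it and the tape roll where they lie.

Things in the scene. Friction and masses are not known exactly. Their poses are not given: they have to be found in the camera images.
- cold_chisel: cold chisel to return: an octagonal lacquered all-metal bar with a flat bright cutting end, lying on the front right part of the bench; 168 mm long, 17 mm thick, flat end 21 mm wide, 0.12 to 0.24 kg. Origin: middle of its length, on its underside; x runs along it to the cutting end (x = +84 mm). Its centre of mass is 6 mm from the middle toward the struck end. Either end may go in first
- drop_box: the drop box, bolted down: grey sheet steel, 168 mm wide, 225 deep, 244 high, window in its right side. Origin: on the bench under the middle of the flap's plane; x leads level into the box, y to the left along its front, z up. Outer front face at x = -6 mm; in it the port, y = -62 to +62 mm, z = 120 (sill) to 200 mm. Inside, the chute ends 10 mm above the bench at the back wall, x = 0.214 m
- sill (a point): middle of the port's sill, on the liner's top, in the flap's plane, 120 mm above the bench; axes as the drop box
- tray_end (a point): middle of the free front end of the feed tray, on its top, 118 mm before the sill. The tray is level, lined with slick plastic, 124 mm wide between edges that stand 7 mm above it, and leads to the port at the height of the sill
- inner_edge (a point): middle of the edge inside the box, 45 mm behind the sill, up to which the slick liner goes on level; there it drops off as a slick chute, 42 then 25 degrees steep, to the back wall. A chisel whose centre of mass has passed this edge tips over it and slides down by itself when let go, and ends lying low in the chute, its nose at the back wall
- lid_edge (a point): middle of the lid's lower front edge, which stands 20 mm out over the front face, 110 mm above the sill (lid from z = 230 to 244 mm). Face and lid keep an upright hand from following the chisel up to the port; a hand leaning back about 40 degrees, fingers pointing forward and down, can bring its fingertips to the port
- flap (a joint): the steel flap that fills the port: hinged along its top edge on a pin at z = 196 mm, x = +4 mm of the drop box, 75 mm from pin to lip. 0 rad is shut (hanging upright), growing as it swings inward, up to 1.35; it opens inward only. Weak springs and its weight shut it: under 1 N at the lip opens it. While the chisel is under it its smooth lip rests on the chisel's top
- wood_scraper: bystander: scraper with a round wooden handle and a flat blade, 166 x 25 x 28 mm, lying on the front right part of the bench; origin at the middle of its underside, x along it toward the blade
- driver_red: bystander: screwdriver with a plastic handle and a thin steel shank, 212 x 26 x 29 mm, lying on the front right part of the bench; origin at the middle of its underside, x along it toward the tip
- tape_roll: bystander: roll of masking tape lying flat at the front of the bench, 84 mm across, 19 mm high; origin at the centre of its underside

How it is judged:
On the way:
1. the chisel lies through the port and holds the flap open (value of joint flap above 0.2 rad and distance between cold_chisel and sill below 0.095 m), for 0.1 s.
At the end, for the whole second after the job is handed in: The chisel lies at rest inside the drop box, its middle beyond the inner edge and lower than the sill (80 to 240 mm behind the flap's plane, under 90 mm above the bench); the flap is shut (under 0.06 rad); scraper, screwdriver and tape roll are within 40 mm of where they were (x of cold_chisel in the frame of drop_box between 0.08 and 0.24 m and y of cold_chisel in the frame of drop_box between -0.084 and 0.084 m and z of cold_chisel in the frame of drop_box between -0.005 and 0.09 m and value of joint flap below 0.06 rad and linear speed of cold_chisel below 0.03 m/s); the robot touches nothing.
It fails at once if the scraper was disturbed (distance of wood_scraper from where it was at the start of the episode above 0.04 m).
It fails at once if the screwdriver was disturbed (distance of driver_red from where it was at the start of the episode above 0.04 m).
It fails at once if the tape roll was disturbed (distance of tape_roll from where it was at the start of the episode above 0.04 m).
It also fails if it takes over 51 s, if anything falls off the work surface, if the arm or the gripper's body presses on something with over 40 N, if the wrist force passes 120 N, or if a joint passes its speed limit or range.

## Working session

There is one attempt and no reset: what is moved stays moved. The work goes in short steps, Python scripts to look and compute and a tool call to move; the robot and the scene stay as the last step left them, time stands still between calls to the robot, and variables do not carry over. Pictures are saved under pics/ and viewed, at most 10 in all, crops included, and the job is handed in when it is done.

Besides the shell and the picture viewer there is one more tool, called after "Call:" as name(argument=value, ...) on one line, values as JSON. servo_tool: Moves the arm, as the interface text tells. Its arguments: {"type":"object","properties":{"plan":{"type":"array"},"squeeze":{"type":"number"}},"required":["plan"]}

```bash
mkdir -p pics && python3 - <<'E'
from workcell import bot,camera
import cv2,pickle
d={}
for n in("scene","top"):
    c=camera(n);d[n]=c;cv2.imwrite(f"pics/{n}0.png",c["image"])
    print(n,{k:v for k,v in c.items() if k!="image"})
pickle.dump(d,open("c0.pkl","wb"))
print(bot.state())
E
```

```text
scene {'fovy': 42.07417688446796, 'cx': 275.81376052511877, 'cy': 206.0818468039418, 'eye': array([ 0.39853233, -1.36394361,  0.94940838]), 'rotation': array([ 1.04384174, -0.02553572, -0.06852556])}
top {'fovy': 50.18263455663447, 'cx': 275.2600753277178, 'cy': 211.44325316175448, 'eye': array([0.42123696, 0.01083785, 1.52600017]), 'rotation': array([ 0.07644941,  0.02038012, -1.59701053])}
{'time_s': 0.1, 'joint_pos': array([-1.31079748e+00,  2.59262514e-01,  1.53592726e+00, -2.70453058e-05,
        1.34804363e+00, -2.02810062e-01]), 'joint_vel': array([-0.0004531 , -0.00195282, -0.00294129,  0.00083031,  0.00064922,
        0.00124336]), 'joint_torque': array([ 1.09754386e-03, -4.38212478e+01, -2.84643173e+01,  7.20274681e-02,
        3.61455220e-02, -4.70629402e-05]), 'tool_pos': array([ 0.24543404, -0.49165638,  0.21792357]), 'orientation': array([-3.13998022e+00, -3.04656966e-04,  4.62814664e-01]), 'contact_force': array([-0.49423383,  0.56552778, -1.11711826]), 'ft_torque': array([-0.05009005,  0.02380237,  0.01857014]), 'gripper_force': 0.0, 'finger_gap': 1.0002262322978845}
```

View pics/top0.png

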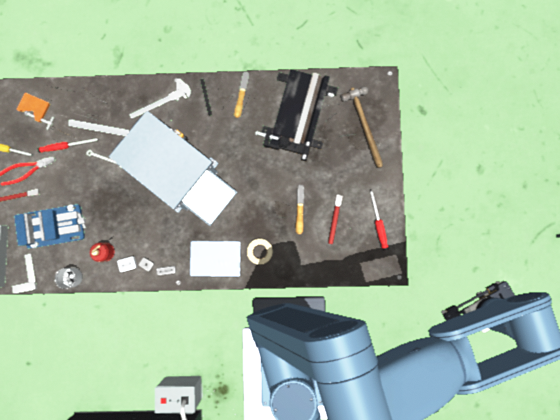

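View pics/scene0.png

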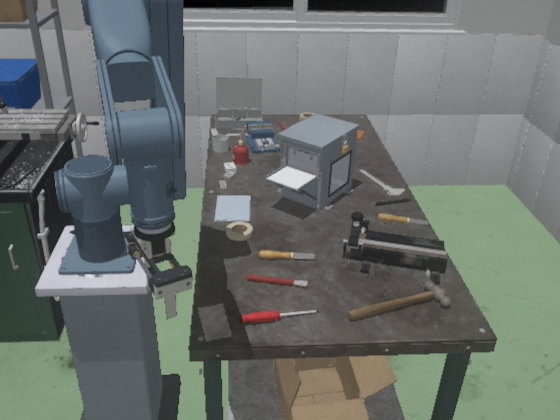

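The top view shows the chisel (red, bright end up) from about (331,242) to (339,195), between the scraper at x≈300 and the screwdriver at x≈378. The white tray has corners near (181,207), (210,223), (237,193) and (208,170), with the box behind it up and to the left. The scene view shows the chisel from about (248,279) to (307,284), and the tray at about (293,178).

```bash
cat > h.py <<'E'
import numpy as np,cv2
from scipy.spatial.transform import Rotation as R
def rot(c,conv="xyz"):
    return R.from_euler("xyz",c["rotation"]) if conv=="xyz" else R.from_rotvec(c["rotation"])
def f(c): return 210/np.tan(np.radians(c["fovy"])/2)
def ray(c,p,conv="xyz"):
    p=np.atleast_2d(p).astype(float)
    d=np.c_[(p[:,0]-c["cx"])/f(c),-(p[:,1]-c["cy"])/f(c),-np.ones(len(p))]
    return rot(c,conv).apply(d)
def plane(c,p,z,conv="xyz"):
    d=ray(c,p,conv); return c["eye"]+d*((z-c["eye"][2])/d[:,2])[:,None]
def proj(c,P,conv="xyz"):
    q=rot(c,conv).inv().apply(np.atleast_2d(P)-c["eye"]); return np.c_[c["cx"]-f(c)*q[:,0]/q[:,2],c["cy"]+f(c)*q[:,1]/q[:,2]]
E
python3 - <<'E'
import pickle,sys
from h import *
np.set_printoptions(precision=4,suppress=True)
d=pickle.load(open("c0.pkl","rb"))
def red(im,roi):
    h=cv2.cvtColor(im,cv2.COLOR_BGR2HSV); m=(((h[...,0]<8)|(h[...,0]>172))&(h[...,1]>120)&(h[...,2]>60)).astype(np.uint8)*255
    x0,y0,x1,y1=roi; k=np.zeros_like(m);k[y0:y1,x0:x1]=m[y0:y1,x0:x1];return k
for n,roi,tr in(("top",(320,190,352,250),(170,160,245,230)),("scene",(240,268,312,292),(258,165,325,195))):
    c=d[n]; m=red(c["image"],roi); pts=cv2.findNonZero(m)[:,0]
    v=cv2.fitLine(pts,cv2.DIST_L2,0,.01,.01).ravel(); t=(pts-v[2:])@v[:2]
    e=np.array([v[2:]+t.min()*v[:2],v[2:]+t.max()*v[:2]]); print(n,"red ends px",e.ravel())
    g=c["image"].min(2); x0,y0,x1,y1=tr
    w=np.zeros_like(g); w[y0:y1,x0:x1]=(g[y0:y1,x0:x1]>215)*255
    w=cv2.morphologyEx(w,cv2.MORPH_OPEN,np.ones((3,3)))
    ct=max(cv2.findContours(w,0,2)[0],key=cv2.contourArea)
    q=cv2.approxPolyDP(ct,5,True)[:,0]
    print(" tray px",q.tolist())
    for conv in("xyz","rv"):
        print(conv,"red",plane(c,e,.009,conv).tolist()); print("  tray",plane(c,q,.12,conv)[:,:2].round(4).tolist())
    for nm,r in((n,roi),(n+"t",tr)):
        x0,y0,x1,y1=r; cv2.imwrite(f"pics/{nm}crop.png",cv2.resize(c["image"][y0-5:y1+5,x0-5:x1+5],None,fx=5,fy=5))
a=[cv2.imread(f"pics/{k}crop.png") for k in("top","scene","topt","scenet")]
cv=np.zeros((600,800,3),np.uint8)
x=0
cv[:350,:210]=a[0][:350,:210];cv[:425,215:640]=a[2][:425,:425];cv[430:600,:410]=a[1][:170,:410];cv[430:600,415:800]=a[3][:170,:385]
cv2.imwrite("pics/comb.png",cv)
E
```

```text
top red ends px [330.1374 243.2074 336.7813 206.7777]
 tray px [[170, 160], [170, 205], [186, 191], [183, 202], [211, 223], [234, 191], [205, 171], [187, 192], [209, 161]]
xyz red [[0.4258905063354033, -0.1431976239434503, 0.008999999999999897], [0.5482849026513092, -0.17000962653351662, 0.008999999999999897]]
  tray [[0.7034, 0.3679], [0.5594, 0.3691], [0.6025, 0.3178], [0.5677, 0.3277], [0.4988, 0.2399], [0.5981, 0.1654], [0.6647, 0.2565], [0.5992, 0.3146], [0.6964, 0.2432]]
rv red [[0.36468640561775434, -0.07833464962161604, 0.008999999999999897], [0.48641885375072685, -0.10423232831579166, 0.008999999999999897]]
  tray [[0.6467, 0.43], [0.5025, 0.4325], [0.5456, 0.3799], [0.5108, 0.3903], [0.4416, 0.3015], [0.5409, 0.2258], [0.6076, 0.3174], [0.5424, 0.3767], [0.6391, 0.3038]]
scene red ends px [246.911  276.7776 292.2331 281.9631]
 tray px [[272, 176], [293, 186], [311, 177], [290, 168]]
xyz red [[0.42539213188001435, -0.1427188420147032, 0.009000000000000119], [0.5501019066880735, -0.17048284939358238, 0.009000000000000008]]
  tray [[0.5182, 0.2566], [0.5817, 0.1846], [0.6481, 0.2469], [0.584, 0.3158]]
rv red [[0.39113856213700704, -0.13663531974907417, 0.009000000000000008], [0.5155402939260533, -0.17047694476005448, 0.009000000000000119]]
  tray [[0.4882, 0.2594], [0.5512, 0.1826], [0.6168, 0.2403], [0.5535, 0.3139]]Traceback (most recent call last):
  File "<stdin>", line 25, in <module>
ValueError: could not broadcast input array from shape (400,425,3) into shape (425,425,3)
```

```bash
python3 - <<'E'
import pickle
from h import *
d=pickle.load(open("c0.pkl","rb"))
a=cv2.resize(d["top"]["image"][105:230,105:245],None,fx=4,fy=4,interpolation=2)[:,:560]
b=cv2.resize(d["scene"]["image"][115:205,260:360],None,fx=5,fy=5,interpolation=2)
cv=np.zeros((600,800,3),np.uint8); cv[:500,:400]=a[:,160:560]; cv[:450,400:800]=b[:,:400]
cv2.imwrite("pics/comb.png",cv)
E
```

```text
(no output)
```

View pics/comb.png

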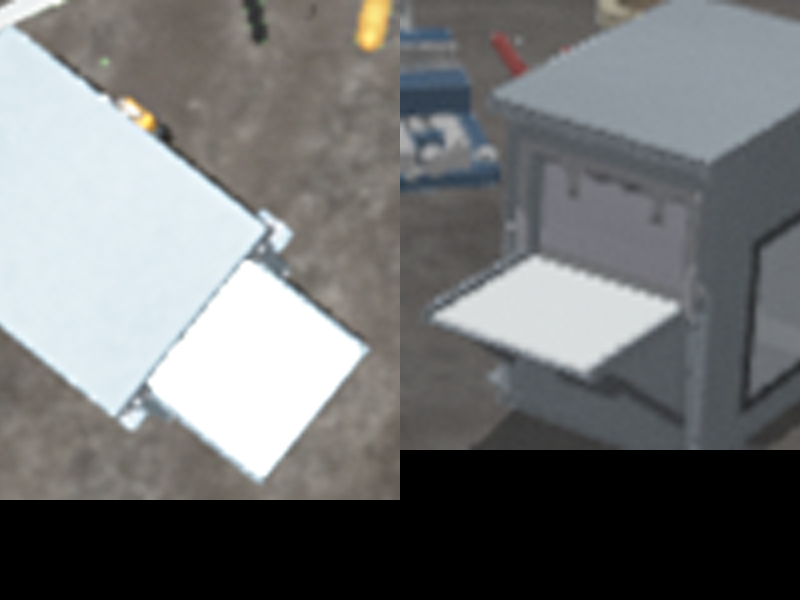

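The crop shows the tray's front corners sharply in both views: top about (236.4,191.7) and (210.2,225.2), scene about (265.6,178) and (297.7,189.7). The lid's front corners show too.

```bash
python3 - <<'E'
import pickle
from h import *
np.set_printoptions(precision=4,suppress=True)
d=pickle.load(open("c0.pkl","rb"))
T=np.array([[367,348],[262,482],[270,232],[118,418]])/4.+[145,105]-.375
S=np.array([[190,375],[30,317],[308,162],[90,97]])/5.+[260,115]-.4
Z=[.124,.124,.244,.244]
for t,s,z in zip(T,S,Z):
    a=plane(d["top"],t,z)[0];b=plane(d["scene"],s,z)[0]
    # triangulate
    u=ray(d["top"],t)[0];v=ray(d["scene"],s)[0]
    k=np.linalg.lstsq(np.c_[u,-v],d["scene"]["eye"]-d["top"]["eye"],rcond=None)[0]
    p=d["top"]["eye"]+k[0]*u;q=d["scene"]["eye"]+k[1]*v
    print(a[:2],b[:2],(p+q)/2,np.linalg.norm(p-q))
E
```

```text
[0.5954 0.1575] [0.5932 0.1526] [0.5948 0.1578 0.1212] 0.0018907617311272188
[0.492  0.2421] [0.4956 0.2348] [0.4942 0.2427 0.1199] 0.003916442554709778
[0.6671 0.2137] [0.6692 0.2131] [0.6683 0.2137 0.2436] 0.0021204103543151285
[0.5349 0.3256] [0.5381 0.32  ] [0.5369 0.3262 0.2413] 0.0034905471198742677
```

```bash
cat > mv.py <<'E'
import sys
from h import *
from workcell import bot
SILL=np.array([.620,.290,.120]);YAW=np.radians(49.5)
def boxpt(x,y,z): # box axes (z above sill)
    c,s=np.cos(YAW),np.sin(YAW); return SILL+[c*x-s*y,s*x+c*y,z]
def pose(yaw,tilt): # tilt>0: fingers lean forward along yaw
    return R.from_euler("xyz",[np.pi,0,yaw])*R.from_rotvec([0,np.radians(tilt),0])
def delta(p,r):
    s=bot.state(); r0=R.from_euler("xyz",s["orientation"])
    print("shift mm",(r0.inv().apply(np.array(p)-s["tool_pos"])*1000).round(1),"turn",np.degrees((r0.inv()*r).as_rotvec()).round(1))
E
python3 -c "
from mv import *
delta([.502,-.160,.14],pose(-.2147,0))"
```

```text
shift mm [ 377.6 -182.1   78.3] turn [-0.1  0.  38.8]
```

Call:
servo_tool(plan=[[378, -182, 78, 0, 0, 38.8, -1], [378, -182, 78, 0, 0, 38.8, -1], [378, -182, 78, 0, 0, 38.8, -1], [378, -182, 78, 0, 0, 38.8, -1], [378, -182, 78, 0, 0, 38.8, -1], [378, -182, 78, 0, 0, 38.8, -1], [378, -182, 78, 0, 0, 38.8, -1], [378, -182, 78, 0, 0, 38.8, -1]], squeeze=50)

```text
time_s: 0.77
tool_pos: [0.4389, -0.242, 0.1597]
orientation: [-3.141, 0.0, -0.215]
contact_force: [0.5, -1.0, 0.3]
finger_gap: 1.0
gripper_force: 0.0
```

```bash
python3 -c "
from mv import *
delta([.502,-.160,.14],pose(-.2147,0));print(bot.state()['joint_pos'])"
```

```text
shift mm [ 44.1 -93.6  19.7] turn [-0.  0. -0.]
[-7.26850415e-01  2.21195057e-01  1.73673033e+00  3.36484819e-05
  1.18401927e+00  1.05925055e+00]
```

Call:
servo_tool(plan=[[44, -94, 20, 0, 0, 0, -1], [44, -94, 20, 0, 0, 0, -1], [44, -94, 20, 0, 0, 0, -1], [44, -94, 20, 0, 0, 0, -1], [44, -94, 20, 0, 0, 0, -1], [44, -94, 20, 0, 0, 0, -1], [44, -94, 20, 0, 0, 0, -1], [44, -94, 20, 0, 0, 0, -1]])

```text
time_s: 1.43
tool_pos: [0.5008, -0.1626, 0.1405]
orientation: [3.141, -0.0, -0.216]
contact_force: [0.0, -0.2, -1.0]
finger_gap: 1.003
gripper_force: 0.0
```

```bash
python3 - <<'E'
from mv import *
from workcell import camera
import pickle
c=camera("wrist");pickle.dump(c,open("w1.pkl","wb"));cv2.imwrite("pics/w1.png",c["image"])
print({k:v for k,v in c.items() if k!="image"})
h=cv2.cvtColor(c["image"],cv2.COLOR_BGR2HSV); m=(((h[...,0]<8)|(h[...,0]>172))&(h[...,1]>120)&(h[...,2]>50)).astype(np.uint8)
for k in cv2.findContours(m,0,2)[0]:
    if cv2.contourArea(k)>400:
        b=cv2.boxPoints(cv2.minAreaRect(k)); print(b.round(0).tolist(),plane(c,b,.009)[:,:2].round(4).tolist())
print(bot.state()["tool_pos"])
E
```

```text
{'fovy': 58.58820073357017, 'cx': 280.45527503391634, 'cy': 207.9074180392928, 'eye': array([ 0.57721619, -0.18043497,  0.30539013]), 'rotation': array([-2.87559040e-01,  1.24706363e-03, -1.78632840e+00])}
[[439.0, 164.0], [473.0, 152.0], [511.0, 265.0], [477.0, 276.0]] [[0.5006, -0.2926], [0.5039, -0.3199], [0.3988, -0.3447], [0.3942, -0.3151]]
[[266.0, 133.0], [286.0, 133.0], [286.0, 285.0], [266.0, 285.0]] [[0.5536, -0.1633], [0.5502, -0.1786], [0.4216, -0.151], [0.4253, -0.1338]]
[ 0.50081544 -0.16258714  0.1405102 ]
```

View pics/w1.png

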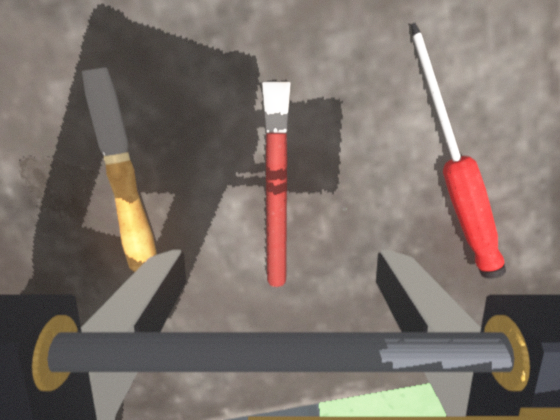

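The wrist view puts the chisel from its struck end at (276,285) to its bright tip at (277,82). The fingers straddle it, with the scraper handle end at (140,265) and the driver handle at (490,265) well clear.

```bash
python3 -c "
from mv import *
delta([.4996,-.1593,.006],pose(-.218,0))"
```

```text
shift mm [ -1.9  -3.  134.5] turn [ 0.  -0.   0.1]
```

Call:
servo_tool(plan=[[-1, -1.5, 40, 0, 0, 0, -0.3], [-2, -3, 80, 0, 0, 0, -0.3], [-2, -3, 110, 0, 0, 0, -0.3], [-2, -3, 125, 0, 0, 0, -0.3], [-2, -3, 133, 0, 0, 0, -0.3], [-2, -3, 133, 0, 0, 0, -0.3], [-2, -3, 133, 0, 0, 0, -0.3], [-2, -3, 133, 0, 0, 0, -0.3]])

```text
time_s: 2.15
tool_pos: [0.501, -0.159, 0.0087]
orientation: [3.141, -0.003, -0.215]
contact_force: [-0.0, -0.1, 0.6]
finger_gap: 0.652
gripper_force: 0.0
```

Good. A little lower, then grip.

Call:
servo_tool(plan=[[-1, 0, 3, 0, 0, 0, -0.3], [-1, 0, 3, 0, 0, 0, 1], [-1, 0, 3, 0, 0, 0, 1], [-1, 0, 3, 0, 0, 0, 1], [-1, 0, 3, 0, 0, 0, 1], [-1, 0, 3, 0, 0, 0, 1], [-1, 0, 3, 0, 0, 0, 1], [-1, 0, 3, 0, 0, 0, 1]])

```text
time_s: 2.82
tool_pos: [0.499, -0.1577, 0.0042]
orientation: [3.142, -0.0, -0.214]
contact_force: [-0.2, 0.5, 0.3]
finger_gap: 0.196
gripper_force: 0.8
```

Call:
servo_tool(plan=[[0, 0, 0, 0, 0, 0, 1], [0, 0, 0, 0, 0, 0, 1], [0, 0, 0, 0, 0, 0, 1], [0, 0, -15, 0, 0, 0, 1], [0, 0, -45, 0, 0, 0, 1], [0, 0, -85, 0, 0, 0, 1], [0, 0, -125, 0, 0, 0, 1], [0, 0, -165, 0, 0, 0, 1]])

```text
time_s: 3.48
tool_pos: [0.4982, -0.1573, 0.1705]
orientation: [-3.141, 0.002, -0.214]
contact_force: [0.4, -0.7, -1.0]
finger_gap: 0.165
gripper_force: 50.0
```

```bash
python3 -c "
from mv import *
print(bot.state()['finger_gap'],bot.state()['gripper_force'])
delta(boxpt(-.100,0,.065),pose(YAW,0)); print(boxpt(-.1,0,.065))"
```

```text
0.16527098045927952 49.9977833032608
shift mm [ -23.4 -374.8  -14.3] turn [ -0.1   0.1 -61.8]
[0.5550552 0.2139594 0.185    ]
```

Call:
servo_tool(plan=[[-33, -357, -14, 0, 0, -61.8, 1], [-33, -357, -14, 0, 0, -61.8, 1], [-33, -357, -14, 0, 0, -61.8, 1], [-33, -357, -14, 0, 0, -61.8, 1], [-33, -357, -14, 0, 0, -61.8, 1], [-33, -357, -14, 0, 0, -61.8, 1], [-33, -357, -14, 0, 0, -61.8, 1], [-33, -357, -14, 0, 0, -61.8, 1]])

```text
time_s: 4.15
tool_pos: [0.539, 0.175, 0.1821]
orientation: [-3.141, 0.0, 0.792]
contact_force: [1.1, 0.1, -1.2]
finger_gap: 0.169
gripper_force: 50.0
```

```bash
python3 -c "
from mv import *
delta(boxpt(-.120,0,.055),pose(YAW,0)); print(boxpt(-.12,0,.065))"
```

```text
shift mm [ 19.1 -14.5   7. ] turn [-0.   0.  -4.1]
[0.54206623 0.19875128 0.185     ]
```

Call:
servo_tool(plan=[[19, -14, 7, 0, 0, -4, 1], [19, -14, 7, 0, 0, -4, 1], [19, -14, 7, 0, 0, -4, 1], [19, -14, 7, 0, 0, -4, 1], [19, -14, 7, 0, 0, -4, 1], [19, -14, 7, 0, 0, -4, 1], [19, -14, 7, 0, 0, -4, 1], [19, -14, 7, 0, 0, -4, 1]])

```text
time_s: 4.82
tool_pos: [0.5433, 0.1952, 0.1755]
orientation: [3.141, -0.0, 0.854]
contact_force: [-0.9, 0.3, -1.6]
finger_gap: 0.165
gripper_force: 50.0
```

```bash
python3 - <<'E'
from mv import *
from workcell import camera
import pickle
d={n:camera(n) for n in("wrist","scene")}
pickle.dump(d,open("w2.pkl","wb"))
cv=np.zeros((420,800,3),np.uint8);cv[:,:560]=d["wrist"]["image"];cv[:240,560:]=cv2.resize(d["scene"]["image"][110:230,240:360],(240,240));cv2.imwrite("pics/w2.png",cv)
delta(boxpt(-.091,0,.0055),pose(YAW,0)); s=bot.state();print(s["tool_pos"],s["orientation"])
E
```

```text
shift mm [30.6 -3.3 49.9] turn [ 0.  -0.  -0.6]
[0.54324786 0.19555932 0.17542838] [ 3.14142153e+00 -2.14636843e-04  8.54286915e-01]
```

View pics/w2.png

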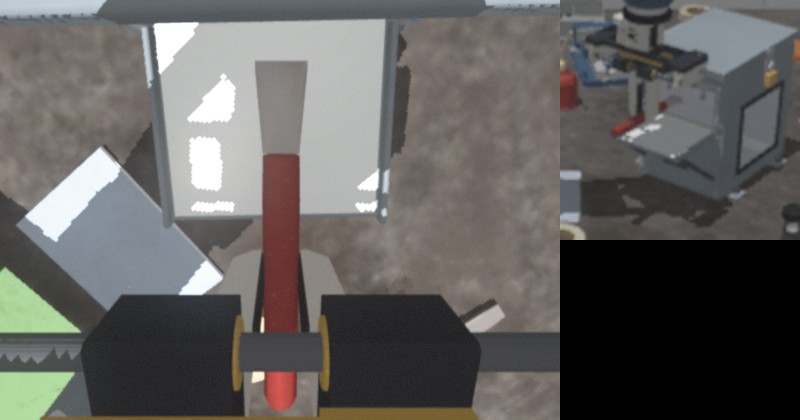

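The chisel is held straight, pointing along the tray. The wrist view gives the tray's front corners at (166,222) and (384,220) and its rear corners at about (148,25) and (391,25).

```bash
python3 - <<'E'
from mv import *
import pickle
c=pickle.load(open("w2.pkl","rb"))["wrist"]
p=plane(c,[[166,221],[384,219],[149,30],[391,30]],.127);print(p.round(4))
f=(p[0]+p[1])/2;b=(p[2]+p[3])/2;print("end",f,"yaws",np.degrees(np.arctan2(*(b-f)[1::-1])),90+np.degrees(np.arctan2(*(p[1]-p[0])[1::-1])),np.linalg.norm(p[1]-p[0]))
print("model end",boxpt(-.118,0,.007)); q=plane(c,[[281,62],[281,155]],.19);print("chisel",q,np.degrees(np.arctan2(*(q[0]-q[1])[1::-1])))
E
```

```text
[[0.4959 0.2456 0.127 ]
 [0.5954 0.1607 0.127 ]
 [0.5649 0.3246 0.127 ]
 [0.6601 0.2417 0.127 ]]
end [0.54567288 0.20313339 0.127     ] yaws 50.1248434005295 49.522785126391355 0.13079064569374332
model end [0.54336513 0.2002721  0.127     ]
chisel [[0.60303045 0.26355681 0.19      ]
 [0.58008389 0.23717789 0.19      ]] 48.980570162540864
```

Call:
servo_tool(plan=[[10, -2, 5, 0, 0, -0.6, 1], [22, -3, 15, 0, 0, -0.6, 1], [22, -3, 30, 0, 0, -0.6, 1], [22, -3, 40, 0, 0, -0.6, 1], [22, -3, 45, 0, 0, -0.6, 1], [22, -3, 48, 0, 0, -0.6, 1], [22, -3, 49, 0, 0, -0.6, 1], [22, -3, 49, 0, 0, -0.6, 1]])

```text
time_s: 5.58
tool_pos: [0.5554, 0.2147, 0.1264]
orientation: [3.141, -0.0, 0.866]
contact_force: [-0.1, -0.0, -1.4]
finger_gap: 0.168
gripper_force: 50.0
```

Call:
servo_tool(plan=[[0, 0, 1, 0, 0, 0, 1], [0, 0, 2, 0, 0, 0, 1], [0, 0, 2, 0, 0, 0, 1], [0, 0, 2, 0, 0, 0, 1], [0, 0, 2, 0, 0, 0, 1], [0, 0, 2, 0, 0, 0, 1], [0, 0, 2, 0, 0, 0, 1], [0, 0, 2, 0, 0, 0, 1]])

```text
time_s: 6.25
tool_pos: [0.5553, 0.2147, 0.1243]
orientation: [3.142, -0.0, 0.866]
contact_force: [0.2, -0.5, -1.2]
finger_gap: 0.165
gripper_force: 50.0
```

Call:
servo_tool(plan=[[0, 0, 1, 0, 0, 0, 1], [0, 0, 1, 0, 0, 0, 1], [0, 0, 1.5, 0, 0, 0, 1], [0, 0, 1.5, 0, 0, 0, 1], [0, 0, 1.5, 0, 0, 0, 1], [0, 0, 1.5, 0, 0, 0, 1], [0, 0, 1.5, 0, 0, 0, 1], [0, 0, 1.5, 0, 0, 0, 1]])

```text
time_s: 6.92
tool_pos: [0.5555, 0.2148, 0.1241]
orientation: [3.141, -0.001, 0.866]
contact_force: [-2.8, -1.2, 7.1]
finger_gap: 0.17
gripper_force: 50.0
```

Seated on the tray. Opening partway and lifting straight up and back.

Call:
servo_tool(plan=[[0, 0, 0, 0, 0, 0, 0], [0, 0, 0, 0, 0, 0, 0], [0, 0, 0, 0, 0, 0, 0], [0, 0, 0, 0, 0, 0, 0], [0, 0, -10, 0, 0, 0, 0], [0, 0, -30, 0, 0, 0, 0], [0, 0, -55, 0, 0, 0, 0], [-20, 0, -70, 0, 0, 0, 0]])

```text
time_s: 7.58
tool_pos: [0.5447, 0.2011, 0.1954]
orientation: [3.139, -0.004, 0.867]
contact_force: [1.0, -0.1, -0.3]
finger_gap: 0.498
gripper_force: 0.0
```

```bash
python3 - <<'E'
from mv import *
from workcell import camera
s=bot.state();print(s["tool_pos"],s["joint_pos"],s["finger_gap"])
c=camera("wrist");cv2.imwrite("pics/w3.png",c["image"])
h=cv2.cvtColor(c["image"],cv2.COLOR_BGR2HSV); m=(((h[...,0]<8)|(h[...,0]>172))&(h[...,1]>120)&(h[...,2]>50)).astype(np.uint8)
for k in cv2.findContours(m,0,2)[0]:
    if cv2.contourArea(k)>400:
        b=cv2.boxPoints(cv2.minAreaRect(k)); q=plane(c,b,.130)-SILL; cc,ss=np.cos(YAW),np.sin(YAW)
        print(b.round(0).tolist(),(q[:,:2]@np.array([[cc,-ss],[ss,cc]])).round(4).tolist())
delta(boxpt(-.155,0,.06),pose(YAW,42))
E
```

```text
[0.5447249  0.20109889 0.19544222] [1.61030262e-01 3.26235914e-01 1.49939275e+00 1.01136364e-03
 1.31136819e+00 8.64507635e-01] 0.49770334751798634
[[268.0, 306.0], [268.0, 199.0], [291.0, 199.0], [291.0, 306.0]] [[-0.1771, 0.0079], [-0.1002, 0.0075], [-0.1002, -0.0071], [-0.177, -0.008]]
shift mm [-35.1  -1.1  18. ] turn [ 0.2 41.8  0.3]
```

Call:
servo_tool(plan=[[-20, -1, 5, 0, 7, 0, 0], [-35, -1, 10, 0, 14, 0, 0], [-35, -1, 18, 0, 21, 0, 0], [-35, -1, 18, 0, 28, 0, 0], [-35, -1, 18, 0, 35, 0, 0], [-35, -1, 18, 0, 42, 0, 0], [-35, -1, 18, 0, 42, 0, 0], [-35, -1, 18, 0, 42, 0, 0]])

```text
time_s: 8.3
tool_pos: [0.5173, 0.1726, 0.1733]
orientation: [-3.137, -0.734, 0.86]
contact_force: [-0.1, -0.5, -0.6]
finger_gap: 0.5
gripper_force: 0.0
```

```bash
python3 - <<'E'
from mv import *
s=bot.state();print(s["tool_pos"],s["orientation"],s["joint_pos"],s["finger_gap"])
delta(boxpt(-.155,0,.060),pose(YAW,42))
delta(boxpt(-.155,0,.008),pose(YAW,42))
E
```

```text
[0.51728649 0.17257048 0.17326851] [-3.13728891 -0.73413111  0.85979517] [-0.35528404  0.07768746  2.15370568  0.95487184  0.88074497 -0.2716152 ] 0.49976418656565547
shift mm [ 5.3  1.8 -4.3] turn [-0.1 -0.1 -0.2]
shift mm [-29.6   2.   34.3] turn [-0.1 -0.1 -0.2]
```

Call:
servo_tool(plan=[[-10, 1, 11, 0, 0, 0, 0], [-20, 1, 23, 0, 0, 0, 0], [-27, 1, 30, 0, 0, 0, 0], [-30, 1, 34, 0, 0, 0, 0], [-30, 1, 34, 0, 0, 0, 0], [-30, 1, 34, 0, 0, 0, 0], [-30, 1, 34, 0, 0, 0, 0], [-30, 1, 34, 0, 0, 0, 0]])

```text
time_s: 8.97
tool_pos: [0.5204, 0.1733, 0.1302]
orientation: [3.14, -0.733, 0.867]
contact_force: [-0.7, -0.0, -0.5]
finger_gap: 0.498
gripper_force: 0.0
```

```bash
python3 - <<'E'
from mv import *
from workcell import camera
s=bot.state();print(s["contact_force"])
delta(boxpt(-.155,0,.008),pose(YAW,42))
a=camera("wrist")["image"];b=camera("scene")["image"]
cv=np.zeros((420,800,3),np.uint8);cv[:,:560]=a;cv[:240,560:]=cv2.resize(b[110:230,240:360],(240,240));cv2.imwrite("pics/w4.png",cv)
E
```

```text
[-0.74377188 -0.045919   -0.50083501]
shift mm [-2.6 -0.1  0.5] turn [-0.  -0.   0.2]
```

View pics/w4.png

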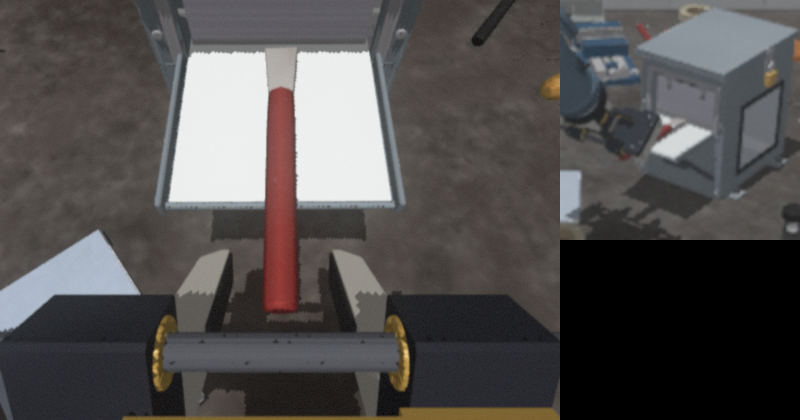

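The chisel lies centred on the tray, nose at the flap around (281,48), and its rear end at (280,310) is between the tilted fingers. Gripping it.

Call:
servo_tool(plan=[[-1.5, 0, 0, 0, 0, 0, 1], [-1.5, 0, 0, 0, 0, 0, 1], [-1.5, 0, 0, 0, 0, 0, 1], [-1.5, 0, 0, 0, 0, 0, 1], [-1.5, 0, 0, 0, 0, 0, 1], [-1.5, 0, 0, 0, 0, 0, 1], [-1.5, 0, 0, 0, 0, 0, 1], [-1.5, 0, 0, 0, 0, 0, 1]], squeeze=25)

```text
time_s: 9.73
tool_pos: [0.5192, 0.1723, 0.1284]
orientation: [3.142, -0.733, 0.866]
contact_force: [-0.1, -0.4, 1.1]
finger_gap: 0.174
gripper_force: 25.0
```

```bash
python3 - <<'E'
from mv import *
s=bot.state();print(s["contact_force"])
p=s["tool_pos"]
for x in(.06,.11,.14): delta(p+(boxpt(x,0,0)-boxpt(0,0,0))+[0,0,.0005],pose(YAW,42))
q=p-SILL;print(q[:2]@[np.cos(YAW),np.sin(YAW)],q[:2]@[-np.sin(YAW),np.cos(YAW)],q[2])
E
```

```text
[-0.1267959  -0.3723581   1.08683705]
shift mm [44.9  0.1 39.8] turn [-0.1  0.   0.1]
shift mm [82.1  0.2 73.2] turn [-0.1  0.   0.1]
shift mm [104.4   0.3  93.3] turn [-0.1  0.   0.1]
-0.15496195637345694 0.00018183933528688955 0.008361358520376505
```

Call:
servo_tool(plan=[[10, 0, 9, 0, 0, 0, 1], [22, 0, 19.6, 0, 0, 0, 1], [34, 0, 30.3, 0, 0, 0, 1], [46, 0, 41, 0, 0, 0, 1], [58, 0, 51.7, 0, 0, 0, 1], [70, 0, 62.4, 0, 0, 0, 1], [82, 0, 73, 0, 0, 0, 1], [82, 0, 73, 0, 0, 0, 1]])

```text
time_s: 10.4
tool_pos: [0.5915, 0.2576, 0.1293]
orientation: [3.141, -0.734, 0.868]
contact_force: [1.7, -0.1, -0.5]
finger_gap: 0.174
gripper_force: 25.0
```

```bash
python3 - <<'E'
from mv import *
from workcell import camera
s=bot.state();print(s["contact_force"],s["ft_torque"])
q=s["tool_pos"]-SILL;print(q[:2]@[np.cos(YAW),np.sin(YAW)],q[:2]@[-np.sin(YAW),np.cos(YAW)],q[2])
a=camera("wrist")["image"];b=camera("scene")["image"]
cv=np.zeros((420,800,3),np.uint8);cv[:,:560]=a;cv[:240,560:]=cv2.resize(b[110:230,240:360],(240,240));cv2.imwrite("pics/w5.png",cv)
E
```

```text
[ 1.65659749 -0.13066351 -0.47880574] [-0.27268547  0.14075484 -0.03677332]
-0.043176160782653676 0.0006463731539418613 0.009285784021541427
```

View pics/w5.png

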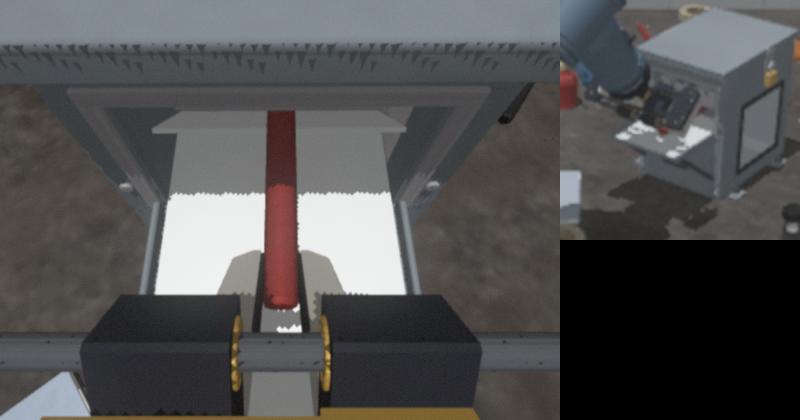

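The chisel now lies through the port with the flap swung inward over it, rear end at (281,305). I'll let go, back off behind the rear end, and push with closed fingertips.

Call:
servo_tool(plan=[[0, 0, 0, 0, 0, 0, 0.2], [0, 0, 0, 0, 0, 0, 0.2], [0, 0, 0, 0, 0, 0, 0.2], [-15, 0, -13.4, 0, 0, 0, 0.2], [-30, 0, -26.8, 0, 0, 0, 0.2], [-45, 0, -40, 0, 0, 0, 1], [-45, 0, -40, 0, 0, 0, 1], [-45, 0, -40, 0, 0, 0, 1]])

```text
time_s: 11.17
tool_pos: [0.5515, 0.2091, 0.1289]
orientation: [-3.142, -0.733, 0.863]
contact_force: [0.6, -0.2, 0.2]
finger_gap: 0.232
gripper_force: 0.0
```

Call:
servo_tool(plan=[[0, 0, 0, 0, 0, 0, 1], [0, 0, 0, 0, 0, 0, 1], [0, 0, 0, 0, 0, 0, 1], [0, 0, 0, 0, 0, 0, 1], [0, 0, 0, 0, 0, 0, 1], [0, 0, 0, 0, 0, 0, 1], [0, 0, 0, 0, 0, 0, 1], [0, 0, 0, 0, 0, 0, 1]])

```text
time_s: 11.83
tool_pos: [0.5513, 0.2102, 0.1286]
orientation: [-3.142, -0.733, 0.866]
contact_force: [0.4, 1.0, -0.2]
finger_gap: 0.007
gripper_force: 0.0
```

```bash
python3 - <<'E'
from mv import *
from workcell import camera
s=bot.state();print(s["contact_force"])
q=s["tool_pos"]-SILL;print(q[:2]@[np.cos(YAW),np.sin(YAW)],q[:2]@[-np.sin(YAW),np.cos(YAW)],q[2])
c=camera("wrist")
h=cv2.cvtColor(c["image"],cv2.COLOR_BGR2HSV); m=(((h[...,0]<8)|(h[...,0]>172))&(h[...,1]>120)&(h[...,2]>50)).astype(np.uint8)
for k in cv2.findContours(m,0,2)[0]:
    if cv2.contourArea(k)>400:
        b=cv2.boxPoints(cv2.minAreaRect(k)); q=plane(c,b,.1295)-SILL; cc,ss=np.cos(YAW),np.sin(YAW)
        print(b.round(0).tolist(),(q[:,:2]@np.array([[cc,-ss],[ss,cc]])).round(4).tolist())
E
```

```text
[ 0.3741568   0.99266954 -0.16427102]
-0.10526585715916481 0.0004235104400665083 0.008572441277388904
[[267.0, 33.0], [292.0, 33.0], [292.0, 156.0], [267.0, 156.0]] [[0.0536, 0.0101], [0.0536, -0.0066], [-0.0435, -0.0056], [-0.0435, 0.0083]]
```

Call:
servo_tool(plan=[[8, 0, 7.2, 0, 0, 0, 1], [16, 0, 14.4, 0, 0, 0, 1], [24, 0, 21.6, 0, 0, 0, 1], [31, 0, 28, 0, 0, 0, 1], [38, 0, 34.2, 0, 0, 0, 1], [45, 0, 40.5, 0, 0, 0, 1], [52, 0, 46.8, 0, 0, 0, 1], [52, 0, 46.8, 0, 0, 0, 1]])

```text
time_s: 12.55
tool_pos: [0.5977, 0.2648, 0.1289]
orientation: [3.141, -0.734, 0.868]
contact_force: [-0.6, -0.5, 0.3]
finger_gap: 0.008
gripper_force: 0.0
```

```bash
python3 - <<'E'
from mv import *
from workcell import camera
s=bot.state();print(s["contact_force"])
q=s["tool_pos"]-SILL;print(q[:2]@[np.cos(YAW),np.sin(YAW)],q[:2]@[-np.sin(YAW),np.cos(YAW)],q[2])
a=camera("wrist")["image"];b=camera("scene")["image"]
cv=np.zeros((420,800,3),np.uint8);cv[:,:560]=a;cv[:240,560:]=cv2.resize(b[110:230,240:360],(240,240));cv2.imwrite("pics/w6.png",cv)
E
```

```text
[-0.61175031 -0.49335854  0.26481617]
-0.03364987132280675 0.0006285950681704416 0.00889521047061717
```

View pics/w6.png

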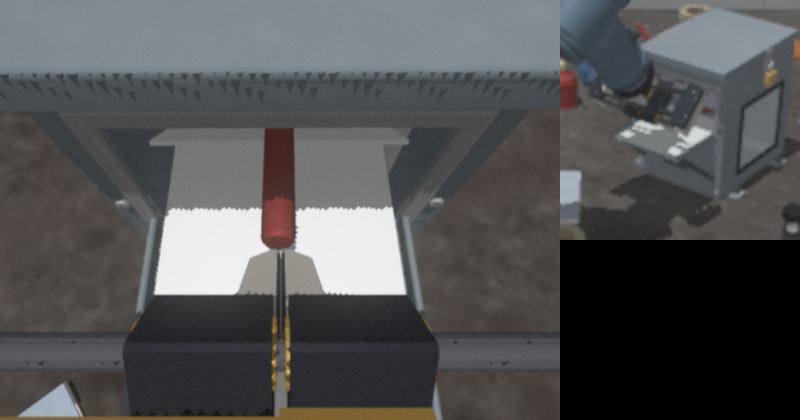

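The rear end at (279,245) touches the fingertips, still level. Pushing on.

Call:
servo_tool(plan=[[3, 0, 2.7, 0, 0, 0, 1], [6, 0, 5.4, 0, 0, 0, 1], [9, 0, 8.1, 0, 0, 0, 1], [12, 0, 10.8, 0, 0, 0, 1], [15, 0, 13.5, 0, 0, 0, 1], [18, 0, 16.2, 0, 0, 0, 1], [18, 0, 16.2, 0, 0, 0, 1], [18, 0, 16.2, 0, 0, 0, 1]])

```text
time_s: 13.32
tool_pos: [0.6124, 0.2821, 0.1286]
orientation: [3.142, -0.733, 0.866]
contact_force: [0.6, 0.5, -0.5]
finger_gap: 0.005
gripper_force: 0.0
```

```bash
python3 - <<'E'
from mv import *
from workcell import camera
s=bot.state();print(s["contact_force"])
q=s["tool_pos"]-SILL;print(q[:2]@[np.cos(YAW),np.sin(YAW)],q[:2]@[-np.sin(YAW),np.cos(YAW)],q[2])
a=camera("wrist")["image"];b=camera("scene")["image"]
cv=np.zeros((420,800,3),np.uint8);cv[:,:560]=a;cv[:240,560:]=cv2.resize(b[110:230,240:360],(240,240));cv2.imwrite("pics/w7.png",cv)
E
```

```text
[ 0.63407851  0.47376439 -0.47870532]
-0.010972099896879242 0.0006777424804710145 0.008583126016080994
```

View pics/w7.png

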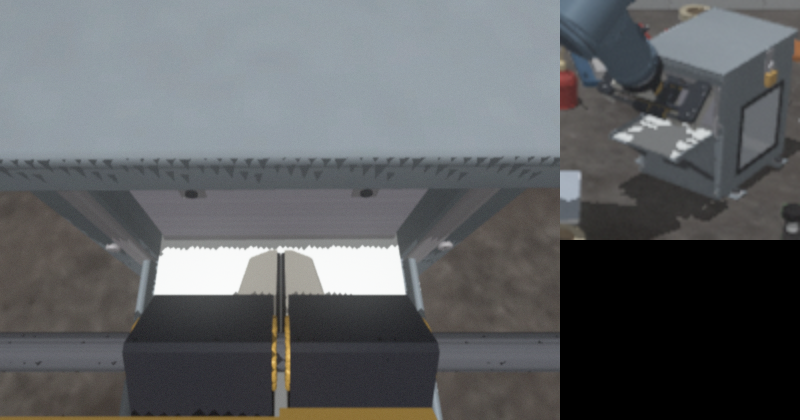

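The chisel has gone and the flap hangs shut (its lip at row ~240). Backing away.

Call:
servo_tool(plan=[[-15, 0, -14, 0, 0, 0, 1], [-35, 0, -33, 0, 0, 0, 1], [-60, 0, -57, 0, 0, 0, 1], [-80, 0, -80, 0, 0, 0, 1], [-100, 0, -110, 0, 0, 0, 1], [-100, 0, -130, 0, 0, 0, 1], [-100, 0, -130, 0, 0, 0, 1], [-100, 0, -130, 0, 0, 0, 1]])

```text
time_s: 14.08
tool_pos: [0.5087, 0.1578, 0.1592]
orientation: [3.138, -0.734, 0.866]
contact_force: [0.6, -0.5, 0.6]
finger_gap: 0.007
gripper_force: 0.0
```

```bash
python3 - <<'E'
from mv import *
from workcell import camera
s=bot.state();print(s["contact_force"],s["tool_pos"])
a=camera("wrist")["image"];b=camera("scene")["image"]
cv=np.zeros((480,800,3),np.uint8);cv[:300,:400]=cv2.resize(a,(400,300));cv[:400,400:]=cv2.resize(b[120:220,270:370],(400,400),interpolation=2);cv2.imwrite("pics/w8.png",cv)
E
```

```text
[ 0.55906643 -0.52371692  0.57635873] [0.50868732 0.15782094 0.15916358]
```

View pics/w8.png

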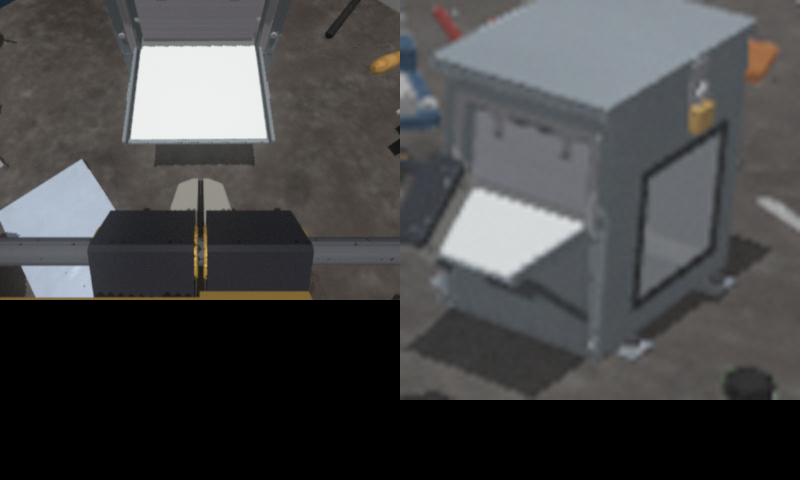

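The tray is empty, the flap is shut and the hand is clear of everything. Handing in.

```bash
python3 -c "
from workcell import job
print(job.hand_in())"
```

```text
the job is handed in; nothing more can be done
None
```

The chisel was pushed through the flap and is no longer on the tray; the flap hangs shut, the hand is clear, and I handed the job in at about 14 s, though I could not see the chisel inside the box and did not re-measure the scraper, screwdriver or tape roll.

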